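# Set the preload screw of a bench slide and lock it

### The job

On the small bench slide, turn the winged thumbscrew clockwise until you feel it bottom, without forcing it so that the collar under it is wrenched round, then back it off a quarter of a turn. Then swing the lock lever across to its stop to lock the setting, and leave the other things on the bench where they lie.

Things in the scene. Friction and masses are not known exactly. Their poses are not given: they have to be found in the camera images.
- bench_slide: bench slide, bolted down: grey foot plate 110 x 180 x 12 mm with four cap screws, dark rail, aluminium carriage 76 x 150 mm whose top face is 46 mm above the bench. Origin: centre of the underside of the foot plate, on the bench; x along its 110 mm side, y along its 180 mm side, z up. Thumbscrew axis at x 0, y +45 mm; lock lever pivot at x 0, y -35 mm.
- thumbscrew: steel winged thumbscrew, upright in the collar; origin on its axis, at the underside of its hub (19 mm across, 8 mm high), 60.0 mm above the bench when bottomed; x along the wings. Right-hand thread, 1.5 mm a turn; clockwise from above lowers it. Starts 0.25 to 0.5 turn above its bottom. The wings point another way at the bottom each time, so feel for it: drag 0.03 N m, then a hard stop.
- wing_grip (a point): centre of the thumbscrew's flat wing plate, on the axis, 23 mm above the screw's origin: plate 40 mm long (along x), 9 mm thick (along y) and 30 mm high (15 mm up and down from here, the hub below it); grip it across the 9 mm. The screw's drag holds it where it is left.
- collar: round dark steel collar, 36 mm across, 10 mm high, that the thumbscrew is threaded into; sprung mount. Origin on the screw axis, 46 mm above the bench; axes as the bench slide at rest. A white tick on it points at a black tick on the carriage. Torque on the bottomed screw twists it, 2 N m per rad (0.1 rad at 0.2 N m), and it springs back; 0.35 rad (20 degrees, 0.7 N m) is too much.
- lock_lever (a joint): dark steel lock lever on the carriage, swinging level about an upright pivot, 62 mm from pivot to post. 0 = open, pointing along the slide -y; grows clockwise from above to 1.4 rad at its stop, where it points nearly along the slide -x. Starts between 0 and 0.25; drag 0.08 N m; stays where it is left.
- lever_post (a point): top centre of the upright round post at the free end of the lock lever: post 14 mm in diameter, free for 29 mm below its top, which is 84 mm above the bench.
- jar_loupe: bystander: small grey jar with a black lid, 32 mm across, 26 mm high; origin under its centre.
- tweezers_c: bystander: steel tweezers, 12 x 130 x 9 mm, lying; origin under the middle.
- driver_blue: bystander: screwdriver with a blue handle, 15 x 130 x 14 mm, lying; origin under the middle.
- pliers_grey: bystander: pliers with grey handles, 47 x 120 x 10 mm, lying; origin under the middle.
- spectacle_case: bystander: black zipped case, 62 x 206 x 34 mm; origin under the middle.
- ring_mandrel: bystander: tapered steel ring mandrel, 25 x 203 x 26 mm, lying; origin under the middle.

How it is judged (in metres and radians):
On the way, in this order (a step that is already met when the one before it is completed fails the run):
1. the thumbscrew is bottomed (within 0.03 turn) (z of thumbscrew in the frame of bench_slide below 0.060045 m), for 0.2 s.
2. the thumbscrew is backed off a quarter of a turn (0.175 to 0.325 turn) (z of thumbscrew in the frame of bench_slide between 0.0602625 and 0.0604875 m), for 0.3 s.
3. the lock lever is at its stop (value of joint lock_lever above 1.25 rad), for 0.2 s.
At the end, for the whole second after the job is handed in: the thumbscrew stands still a quarter of a turn above its bottom (0.175 to 0.325 turn, 0.26 to 0.49 mm of lift) and the lock lever is at its stop (beyond 1.25 of 1.4 rad) (all of step 2 and value of joint lock_lever above 1.25 rad and angular speed of thumbscrew below 0.05 rad/s and linear speed of collar below 0.01 m/s); the robot touches nothing.
It fails at once if the collar is wrenched round by more than 0.35 rad (screw forced) (angle between the x axis of collar and the x axis of bench_slide, either way round above 0.35 rad).
It fails at once if a bystander is moved by more than 30 mm (distance of any of jar_loupe, tweezers_c, driver_blue, pliers_grey, spectacle_case, ring_mandrel from where it was at the start of the episode above 0.03 m).
It also fails if it takes over 72 s, if anything falls off the work surface, if the arm or the gripper's body presses on something with over 40 N, if the wrist force passes 120 N, or if a joint passes its speed limit or range.

### The arm

A 6-joint arm with a two-finger parallel gripper is mounted at the origin on a cart in front of the work surface, level with it; the furniture and walls round the work are solid. World frame = base frame: x ahead of the robot, y to its left, z up, the work surface at z = 0. Lengths are in m, angles in degrees, forces in N, time in s.
With the tool pointing down it reaches from about 0.325 to 0.875 m from the base axis. Payload 4.4 kg.
Tool frame: the origin (TCP) lies between the finger pads; the fingertips stand 22 mm ahead of it and the grasp point (between the pads) lies 3 mm ahead of it (ctrl.nose_length is the distance from the TCP to the fingertips, in m); z points along the fingers, y is the line along which they close (so a half turn about z gives the same grasp; the last joint's range is limited). The gripper opens to 85 mm and grips with 20 to 120 N. Pads are 22 mm wide; open, the fingers measure 114 mm over their backs; the gripper's body (76 mm by 85 mm) begins 54 mm behind the grasp point. The pads swing forward as they close: fully open they stand 13 mm farther back than shut.
Start: joints at [57.897, 11.837, 88.321, -0, 79.842, -8.623], TCP at [0.229, 0.527, 0.253] pointing down, gripper open.
Joint ranges: [-156.59, 156.59], [-49.26, 127.26], [12.9, 141.05], [-63.56, 243.56], [4.71, 150.69], [-161.64, 161.64]. Speed limits (degrees/s): [159.86, 159.86, 180, 180, 180, 180].

### API

Orientations are given as a 3x3 rotation matrix whose columns are the frame's x, y, z axes.
In Python, from workcell import ctrl gives the robot as it stands.
- The arm moves only by the shell command python3 -m handwheel 'ROWS'. ROWS is JSON, one flat list of numbers, 7 for each row, row after row: the opening, from 0 (shut) to 1 (fully open), then the shift along the tool's x, y, z in mm, then the turn, a rotation vector about the tool's x, y, z in rad. In form: [grip, tx, ty, tz, wx, wy, wz, grip, tx, ty, tz, wx, wy, wz, ...]. A call has 1 to 8 rows; each row shifts and turns the commanded pose from where the row before left it, along the tool's axes as they then stand; what a row does not reach is not made up. A row lasts 1/12 s, in which the tool goes at most 41.7 mm and 7.16 degrees, less where a joint would pass 70% of its speed; a pose out of reach is approached as far as the arm can. A call with a gripper value outside its range is refused whole. The fingers move at their own pace and stop on an object; the grip force is fixed at half the most. Time passes only in rows, so rows that do not move let the fingers close. It gives the time, the measured TCP pose, the force, the opening and the grip force at its end, in the units of the state.
- ctrl.sense(): the state, without advancing time (a new reading comes with each control period).
- ctrl.snapshot(name): name is "scene" or "top"; returns (picture, depth): 420x560x3 uint8, red, green, blue; 420x560 float32, m along the optical axis (not along the pixel's ray), 0 where there is no reading.
- ctrl.camera_model(name): a dict with "fx", "fy", "cx", "cy" (pixels), "R" (3x3) and "t" (3): a world point X has camera coordinates R X + t. Camera axes: x right, y down, z forward; pixel columns grow to the right and rows downward; lengths in m; the calibration is good to about 2 mm. A picture is of the moment at which its call begins. camera_model takes no time and is no camera call.
- ctrl.job_done(): hands the job in; it is judged then, once.
The state is a dict: "time_s": time; "joint_pos": joint angles; "joint_vel": joint speeds; "joint_efforts": joint torques, N m; "ee_pos": TCP position; "tool_rot": TCP orientation; "wrist_force": force on the tool from outside, world axes, zero at the start; "wrist_torque": the same for the moment, N m; "width": finger opening in m; "finger_force": force on a finger pad.
Only numpy, scipy, OpenCV 4.12 (cv2) and the standard library are available. Lean on these libraries where they do the work, as an engineer would, in place of code of your own. Each camera call takes 0.05 s, during which the arm holds its last target. There are 200 camera calls.

## Working session

There is one attempt and no reset: what is moved stays moved. The work goes in short steps, Python scripts to look and compute and a shell command to move; the robot and the scene stay as the last step left them, time stands still between calls to the robot, and variables do not carry over. Pictures are saved under pics/ and viewed, at most 10 in all, crops included, and the job is handed in when it is done.

```bash
ls; mkdir -p pics
python3 - <<'E'
from workcell import ctrl
import cv2,numpy as np
for n in("top","scene"):
    p,d=ctrl.snapshot(n);cv2.imwrite(f"pics/{n}0.png",p[:,:,::-1]);np.savez(f"pics/{n}0.npz",p=p,d=d)
    m=ctrl.camera_model(n);print(n,{k:np.round(v,4).tolist() for k,v in m.items()})
s=ctrl.sense();print({k:np.round(v,3).tolist() for k,v in s.items()},ctrl.nose_length)
E
```

```text
pics
top {'fx': 487.4458, 'fy': 487.4458, 'cx': 281.3392, 'cy': 205.7677, 'R': [[-0.0025, -0.9999, -0.0144], [-0.9824, 0.0051, -0.1867], [0.1868, 0.0137, -0.9823]], 't': [-0.1914, 0.5462, 1.105]}
scene {'fx': 537.7133, 'fy': 537.7133, 'cx': 273.0975, 'cy': 207.3116, 'R': [[0.8204, -0.5714, 0.0229], [-0.2208, -0.3535, -0.909], [0.5275, 0.7407, -0.4161]], 't': [-0.57, 0.1065, 1.3748]}
{'time_s': 0.1, 'joint_pos': [57.898, 11.881, 88.398, -0.002, 79.843, -8.623], 'joint_vel': [0.064, -0.155, -0.206, -0.018, 0.107, 0.085], 'joint_efforts': [-0.002, -38.409, -29.255, -0.0, 0.005, -0.0], 'ee_pos': [0.229, 0.527, 0.252], 'tool_rot': [[-0.917, 0.398, -0.001], [0.398, 0.917, -0.002], [0.0, -0.002, -1.0]], 'wrist_force': [-0.648, 0.38, -0.448], 'wrist_torque': [0.049, -0.018, 0.034], 'finger_force': 0.0, 'width': 0.085} 0.022
```

View pics/top0.png

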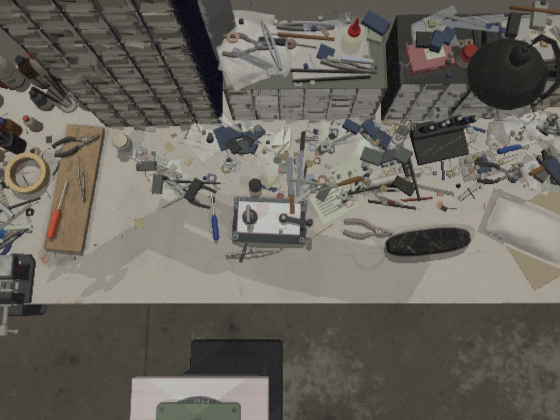

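View pics/scene0.png

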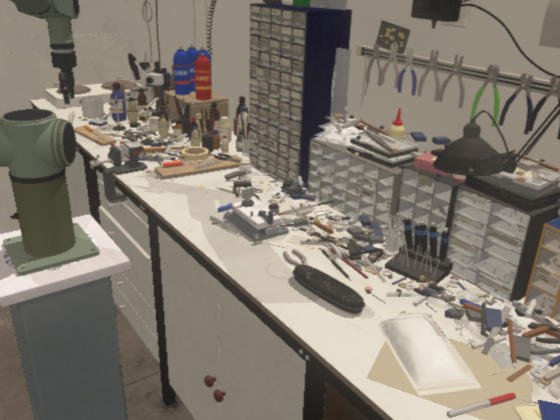

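The top view shows the slide at cols 232–307, rows 196–248. The thumbscrew is near (250,215), the lever pivot near (283,218), and the post near (306,219). I'll zoom in on both views.

Run:
```python
import cv2
a=cv2.imread("pics/top0.png")[185:260,220:320];b=cv2.imread("pics/scene0.png")[190:250,215:295]
a=cv2.resize(a,(800,600),interpolation=cv2.INTER_CUBIC);cv2.imwrite("pics/c0.png",a)
cv2.imwrite("pics/c1.png",cv2.resize(b,(800,600),interpolation=cv2.INTER_CUBIC))
```

```text
(no output)
```

View pics/c0.png

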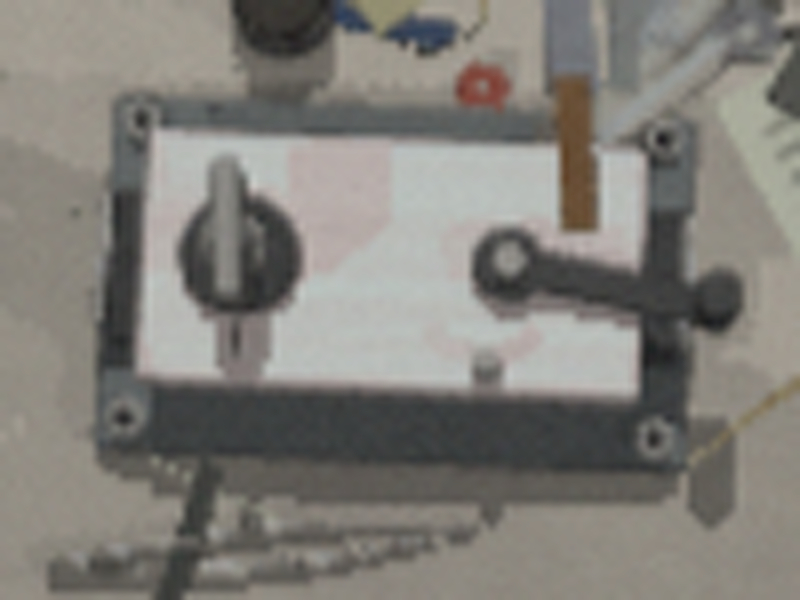

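View pics/c1.png

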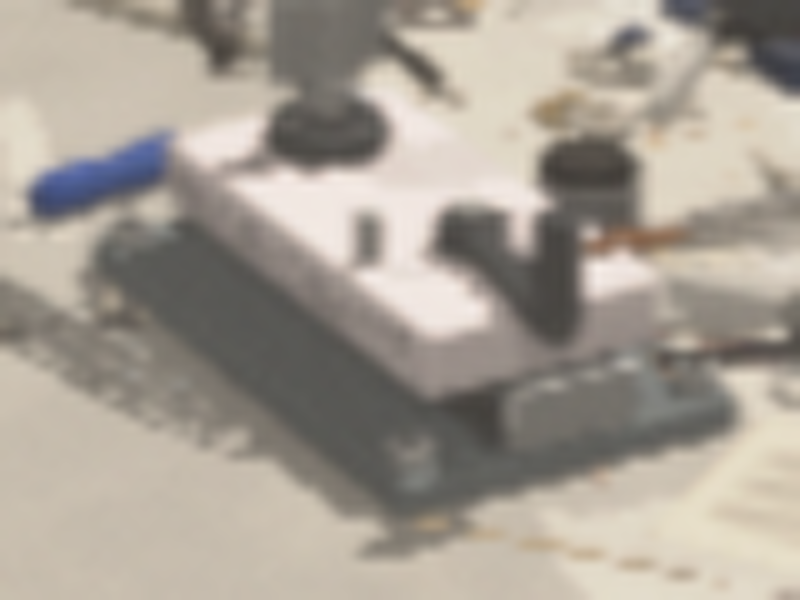

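The top crop shows the wing plate as a bright strip from (225,160) to (228,292) and the collar at about (240,252). The pivot cap is at (510,258) and the post top at (718,298). The carriage corners are at (152,130), (645,150), (640,393) and (140,376). Next I cast rays.

```bash
cat > h.py <<'E'
import numpy as np
from workcell import ctrl
def ray(n,uv,z):
    m=ctrl.camera_model(n);R=np.array(m["R"]);t=np.array(m["t"])
    d=R.T@np.array([(uv[0]-m["cx"])/m["fx"],(uv[1]-m["cy"])/m["fy"],1]);c=-R.T@t
    return c+d*(z-c[2])/d[2]
def crop(c,off=(220,185),s=8): return (np.array(c)+.5)/s-.5+np.array(off)
E
python3 - <<'E'
from h import *
import cv2
p=np.load("pics/top0.npz")["p"];d=np.load("pics/top0.npz")["d"]
hsv=cv2.cvtColor(p,cv2.COLOR_RGB2HSV)
print(hsv[crop((400,330)).astype(int)[1],crop((400,330)).astype(int)[0]], hsv[190,222])
P=lambda c,z:ray("top",crop(c),z)
C=[P(c,.046) for c in[(152,130),(645,150),(640,393),(140,376)]]
F=[P(c,.012) for c in[(143,118),(663,138),(655,438),(125,417)]]
for c in C+F: print(c.round(4))
c=np.mean(C,0);f=np.mean(F,0);y=(C[0]+C[3]-C[1]-C[2])/2;yf=(F[0]+F[3]-F[1]-F[2])/2
print("ctr",c,f,"yaw of y",np.degrees(np.arctan2(y[1],y[0])),np.degrees(np.arctan2(yf[1],yf[0])),np.hypot(*y[:2]))
for n,c_,z in[("collar",(240,252),.056),("pivot",(510,258),.06),("post",(718,298),.084),("wingfar",(225,158),.0985),("wingnear",(229,292),.0985)]:
    print(n,P(c_,z).round(4))
for c_ in[(226,200),(228,270),(718,298),(400,330)]:
    u=crop(c_).round().astype(int);print(d[u[1],u[0]],hsv[u[1],u[0]])
E
```

```text
[ 66   7 189] [ 19  25 161]
[ 0.5588 -0.0914  0.046 ]
[ 0.5519 -0.2383  0.046 ]
[ 0.4792 -0.2361  0.046 ]
[ 0.4849 -0.0888  0.046 ]
[ 0.5694 -0.085   0.012 ]
[ 0.5623 -0.2447  0.012 ]
[ 0.4699 -0.2413  0.012 ]
[ 0.477  -0.0809  0.012 ]
ctr [ 0.51868542 -0.16363323  0.046     ] [ 0.51965228 -0.16296121  0.012     ] yaw of y 87.55814319176822 87.4623781331221 0.14719472579171214
collar [ 0.5201 -0.1188  0.056 ]
pivot [ 0.5172 -0.1981  0.06  ]
post [ 0.5014 -0.2577  0.084 ]
wingfar [ 0.54   -0.1177  0.0985]
wingnear [ 0.5015 -0.1192  0.0985]
1.1047039 [ 25  12 132]
1.0989507 [ 21  13 136]
1.1133637 [75  8 66]
1.1490129 [ 73   9 192]
```

```bash
python3 -m handwheel '[1,-29,-26.5,0,0,0,0, 1,-29,-26.5,0,0,0,0, 1,-29,-26.5,0,0,0,0, 1,-29,-26.5,0,0,0,0, 1,-29,-26.5,0,0,0,0, 1,-29,-26.5,0,0,0,0, 1,-29,-26.5,0,0,0,0, 1,-29,-26.5,0,0,0,0]'
```

```text
time_s: 0.77
ee_pos: [0.3574, 0.2387, 0.2529]
tool_rot: [[-0.917, 0.398, -0.0], [0.398, 0.917, -0.0], [0.0, -0.0, -1.0]]
wrist_force: [0.7, 0.6, -0.7]
width: 0.0853
finger_force: 0.0
```

```bash
python3 -m handwheel '[1,-29,-26.5,0,0,0,0, 1,-29,-26.5,0,0,0,0, 1,-29,-26.5,0,0,0,0, 1,-29,-26.5,0,0,0,0, 1,-29,-26.5,0,0,0,0, 1,-29,-26.5,0,0,0,0, 1,-29,-26.5,0,0,0,0, 1,-29,-26.5,0,0,0,0]'
```

```text
time_s: 1.43
ee_pos: [0.4858, -0.0483, 0.2529]
tool_rot: [[-0.917, 0.399, -0.001], [0.399, 0.917, 0.0], [0.001, 0.0, -1.0]]
wrist_force: [0.4, 0.8, 0.4]
width: 0.0858
finger_force: 0.0
```

```bash
python3 -m handwheel '[1,-29,-26.5,0,0,0,0, 1,-29,-26.5,0,0,0,0, 1,0,0,0,0,0,-0.11, 1,0,0,0,0,0,-0.11, 1,0,0,0,0,0,-0.11, 1,0,0,0,0,0,-0.11, 1,0,0,0,0,0,0, 1,0,0,0,0,0,0]'
cat >> h.py <<'E'
def to(goal,xang):
    "goal TCP, wanted angle of tool x (deg): print remaining shift in tool axes (mm) and turn (rad)"
    s=ctrl.sense();R=np.array(s["tool_rot"]);a=np.degrees(np.arctan2(R[1,0],R[0,0]))
    print("pos",np.round(s["ee_pos"],4),"xang",round(a,2),"tilt",R[:2,2].round(4),"shift",(R.T@(np.array(goal)-s["ee_pos"])*1e3).round(1),"wz",round(-np.radians((xang-a+180)%360-180),3),"q",np.round(s["joint_pos"],1),"F",np.round(s["wrist_force"],1),"T",np.round(s["wrist_torque"],2),s["width"])
E
python3 -c "
from h import *
to((.521,-.1184,.15),182.2)"
```

```text
time_s: 2.1
ee_pos: [0.5175, -0.118, 0.2528]
tool_rot: [[-1.0, -0.027, -0.001], [-0.027, 1.0, 0.0], [0.001, 0.0, -1.0]]
wrist_force: [0.2, 0.1, 0.0]
width: 0.085
finger_force: 0.0
pos [ 0.5175 -0.118   0.2528] xang -178.43 tilt [-0.001   0.0003] shift [ -3.6  -0.5 102.8] wz -0.011 q [ -22.2    6.5   94.5   -0.    79.  -113.8] F [0.2 0.1 0. ] T [-0.02  0.02  0.03] 0.08499109212846617
```

```bash
python3 -m handwheel '[1,-3.6,-0.5,30,0,0,-0.011, 1,0,0,30,0,0,0, 1,0,0,30,0,0,0, 1,0,0,30,0,0,0, 1,0,0,20,0,0,0, 1,0,0,10,0,0,0, 1,0,0,10,0,0,0, 1,0,0,0,0,0,0]'
python3 -c "
from h import *
to((.521,-.1184,.093),182.2)
import cv2
for n in ('top','scene'):
    p,d=ctrl.snapshot(n);cv2.imwrite(f'pics/{n}1.png',p[:,:,::-1])
a=cv2.imread('pics/top1.png')[185:260,220:320];b=cv2.imread('pics/scene1.png')[170:245,215:315]
f=lambda x:cv2.resize(x,(400,300),interpolation=cv2.INTER_CUBIC)
cv2.imwrite('pics/m1.png',cv2.hconcat([f(a),f(b)]))
"
```

```text
time_s: 2.77
ee_pos: [0.5205, -0.1181, 0.0918]
tool_rot: [[-0.999, -0.04, -0.003], [-0.04, 0.999, 0.001], [0.003, 0.001, -1.0]]
wrist_force: [-0.0, 0.1, -0.4]
width: 0.0854
finger_force: 0.0
pos [ 0.5205 -0.1181  0.0918] xang -177.69 tilt [-0.0027  0.001 ] shift [-0.5 -0.4 -1.2] wz 0.002 q [ -22.1   18.   101.8   -0.    60.4 -114.4] F [-0.   0.1 -0.4] T [0.05 0.01 0.03] 0.08536477427284483
```

View pics/m1.png

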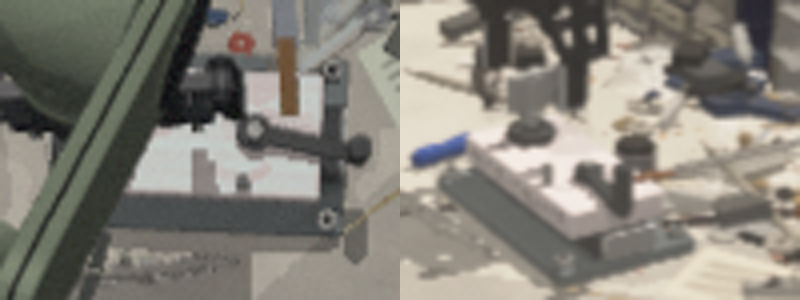

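The right panel shows the fingers straddling the wing, with the fingers at about (490,80) and (580,80) and the wing at (530,95). I'll close in stages.

```bash
python3 -m handwheel '[0.2,-0.5,-0.4,-1.2,0,0,0, 0.2,0,0,0,0,0,0, 0.2,0,0,0,0,0,0, 0.2,0,0,0,0,0,0, 0.2,0,0,0,0,0,0, 0.2,0,0,0,0,0,0]'
python3 -m handwheel '[0,0,0,0,0,0,0, 0,0,0,0,0,0,0, 0,0,0,0,0,0,0]'
python3 -c "
from h import *
to((.521,-.1184,.093),182.2)"
```

```text
time_s: 3.37
ee_pos: [0.5221, -0.1189, 0.0947]
tool_rot: [[-0.999, -0.041, 0.0], [-0.041, 0.999, -0.0], [-0.0, -0.0, -1.0]]
wrist_force: [-0.4, -1.1, 1.2]
width: 0.0171
finger_force: 0.0
time_s: 3.62
ee_pos: [0.5219, -0.1171, 0.0948]
tool_rot: [[-0.999, -0.041, -0.0], [-0.041, 0.999, 0.004], [0.0, 0.004, -1.0]]
wrist_force: [0.7, 5.2, 3.6]
width: 0.0082
finger_force: 59.2
pos [ 0.5219 -0.1171  0.0948] xang -177.66 tilt [-0.0003  0.0035] shift [ 1.  -1.3  1.8] wz 0.002 q [ -22.    17.8  101.6    0.2   60.7 -114.5] F [0.7 5.2 3.6] T [ 0.95  0.08 -0.05] 0.008153530799133191
```

```bash
python3 -m handwheel '[0,-0.9,1.5,0,0,0,0, 0,0,0,0,0,0,0, 0,0,0,0,0,0,0]'
python3 -c "
from h import *
to((.521,-.1171,.0935),182.2)"
python3 -m handwheel '[0,0,0,0.1,0,0,0.1, 0,0,0,0.1,0,0,0.1, 0,0,0,0,0,0,0.1, 0,0,0,0,0,0,0.1, 0,0,0,0,0,0,0]'
python3 -c "
from h import *
to((.521,-.1171,.0935),182.2)"
```

```text
time_s: 3.87
ee_pos: [0.5221, -0.1168, 0.0947]
tool_rot: [[-0.999, -0.041, -0.002], [-0.041, 0.999, 0.001], [0.002, 0.001, -1.0]]
wrist_force: [-2.9, 2.4, 6.5]
width: 0.0078
finger_force: 59.6
pos [ 0.5221 -0.1168  0.0947] xang -177.63 tilt [-0.0019  0.0009] shift [ 1.1 -0.2  1.2] wz 0.003 q [ -21.9   17.9  101.5    0.    60.7 -114.3] F [-2.9  2.4  6.5] T [ 0.35  0.65 -0.01] 0.007764046138488699
time_s: 4.28
ee_pos: [0.522, -0.1172, 0.0945]
tool_rot: [[-0.935, 0.354, -0.002], [0.354, 0.935, 0.0], [0.002, -0.0, -1.0]]
wrist_force: [-4.0, 2.3, 6.6]
width: 0.0078
finger_force: 59.8
pos [ 0.522  -0.1172  0.0945] xang 159.27 tilt [-0.0022  0.0004] shift [ 0.9 -0.3  1. ] wz -0.4 q [-21.9  17.9 101.5  -0.   60.7 -91.2] F [-4.   2.3  6.6] T [0.31 0.76 0.04] 0.007758819455550867
```

```bash
python3 -m handwheel '[0,0,0,0.1,0,0,0.1, 0,0,0,0,0,0,0.1, 0,0,0,0,0,0,0.1, 0,0,0,0.1,0,0,0.1, 0,0,0,0,0,0,0.1, 0,0,0,0,0,0,0.1, 0,0,0,0,0,0,0.1, 0,0,0,0,0,0,0]'
python3 -c "
from h import *
to((.521,-.1171,.0935),182.2)"
python3 -m handwheel '[0,0,0,0.1,0,0,0.1, 0,0,0,0,0,0,0.1, 0,0,0,0,0,0,0,0,0,0,0,0,0,0]'
python3 -c "
from h import *
to((.521,-.1171,.0935),182.2)"
```

```text
time_s: 4.95
ee_pos: [0.5215, -0.1175, 0.0943]
tool_rot: [[-0.487, 0.873, -0.003], [0.873, 0.487, -0.0], [0.002, -0.003, -1.0]]
wrist_force: [-5.2, 0.3, 6.8]
width: 0.008
finger_force: 60.0
pos [ 0.5215 -0.1175  0.0943] xang 119.16 tilt [-0.0034 -0.0001] shift [ 0.6 -0.2  0.8] wz -1.1 q [-2.190e+01  1.790e+01  1.016e+02 -1.000e-01  6.080e+01 -5.110e+01] F [-5.2  0.3  6.8] T [0.07 1.05 0.06] 0.008005747211980085
time_s: 5.28
ee_pos: [0.5213, -0.1175, 0.0943]
tool_rot: [[-0.307, 0.952, -0.004], [0.952, 0.307, -0.0], [0.001, -0.004, -1.0]]
wrist_force: [-5.6, 0.5, 8.4]
width: 0.0079
finger_force: 60.1
pos [ 0.5213 -0.1175  0.0943] xang 107.89 tilt [-0.0039 -0.0001] shift [ 0.5 -0.1  0.8] wz -1.297 q [-2.190e+01  1.790e+01  1.016e+02 -1.000e-01  6.080e+01 -3.980e+01] F [-5.6  0.5  8.4] T [ 0.08  1.14 -0.02] 0.007917117430285621
```

```bash
python3 -m handwheel '[0,0,-1.0,-0.3,0,0,0.1, 0,0,0,0,0,0,0.1, 0,0,0,0,0,0,0.05, 0,0,0,0,0,0,0]'
python3 -c "
from h import *
to((.521,-.1171,.0935),182.2)"
python3 -m handwheel '[0,0,0,0,0,0,0.1, 0,0,0,0,0,0,0.05, 0,0,0,0,0,0,0,0,0,0,0,0,0,0]'
python3 -c "
from h import *
to((.521,-.1171,.0935),182.2)"
```

```text
time_s: 5.62
ee_pos: [0.5209, -0.1176, 0.0943]
tool_rot: [[-0.06, 0.998, -0.002], [0.998, 0.06, 0.0], [0.001, -0.002, -1.0]]
wrist_force: [-4.1, 0.7, 5.2]
width: 0.0079
finger_force: 59.7
pos [ 0.5209 -0.1176  0.0943] xang 93.46 tilt [-0.0025  0.0004] shift [0.5 0.2 0.8] wz -1.549 q [-22.   17.8 101.7  -0.   60.7 -25.4] F [-4.1  0.7  5.2] T [ 0.24  0.8  -0.  ] 0.00786167130067813
time_s: 5.95
ee_pos: [0.5208, -0.1175, 0.0943]
tool_rot: [[0.088, 0.996, -0.003], [0.996, -0.088, 0.0], [0.0, -0.003, -1.0]]
wrist_force: [-3.9, 2.0, 4.8]
width: 0.0079
finger_force: 59.7
pos [ 0.5208 -0.1175  0.0943] xang 84.96 tilt [-0.0027  0.0004] shift [0.4 0.2 0.8] wz -1.697 q [-22.   17.8 101.7  -0.   60.7 -16.9] F [-3.9  2.   4.8] T [0.22 0.79 0.03] 0.007873217886064446
```

```bash
cat > chk.py <<'E'
from h import *; import sys
s=ctrl.sense(); to((.521,-.1171,.0935),182.2); sys.exit(s["wrist_torque"][2]>0.14)
E
python3 -m handwheel '[0,0,0,0,0,0,0.075, 0,0,0,0,0,0,0.075, 0,0,0,0,0,0,0,0,0,0,0,0,0,0]' >/dev/null && python3 chk.py &&
python3 -m handwheel '[0,0,0,0,0,0,0.075, 0,0,0,0,0,0,0.075, 0,0,0,0,0,0,0,0,0,0,0,0,0,0]' >/dev/null && python3 chk.py &&
python3 -m handwheel '[0,0,0,0,0,0,0.075, 0,0,0,0,0,0,0.075, 0,0,0,0,0,0,0,0,0,0,0,0,0,0]' >/dev/null && python3 chk.py
```

```text
pos [ 0.5206 -0.1175  0.0942] xang 76.37 tilt [-0.003   0.0006] shift [0.5 0.3 0.7] wz -1.847 q [-22.   17.8 101.7  -0.   60.7  -8.3] F [-3.5  1.4  5.7] T [0.23 0.81 0.  ] 0.007949143424105569False
```

```bash
sed -i 's/sys.exit(\(.*\))$/sys.exit(int(\1))/' chk.py
python3 -m handwheel '[0,0,0,0,0,0,0.075, 0,0,0,0,0,0,0.075, 0,0,0,0,0,0,0,0,0,0,0,0,0,0]' >/dev/null && python3 chk.py &&
python3 -m handwheel '[0,0,0,0,0,0,0.075, 0,0,0,0,0,0,0.075, 0,0,0,0,0,0,0,0,0,0,0,0,0,0]' >/dev/null && python3 chk.py &&
python3 -m handwheel '[0,0,0,0,0,0,0.075, 0,0,0,0,0,0,0.075, 0,0,0,0,0,0,0,0,0,0,0,0,0,0]' >/dev/null && python3 chk.py
```

```text
pos [ 0.5205 -0.1174  0.0942] xang 67.77 tilt [-0.0033  0.0007] shift [0.4 0.3 0.7] wz -1.997 q [-22.   17.8 101.7  -0.   60.7   0.3] F [-4.3  1.4  5.1] T [0.28 0.86 0.03] 0.008047882811025385
pos [ 0.5204 -0.1173  0.0942] xang 59.17 tilt [-0.0036  0.001 ] shift [0.5 0.4 0.7] wz -2.147 q [-22.   17.8 101.7  -0.   60.7   8.9] F [-4.2  0.8  6.2] T [0.35 0.9  0.01] 0.00800733224436862
pos [ 0.5203 -0.1172  0.0941] xang 50.58 tilt [-0.0038  0.0012] shift [0.5 0.5 0.6] wz -2.297 q [-22.   17.8 101.7  -0.   60.7  17.4] F [-4.6  1.9  5.6] T [ 0.39  0.94 -0.02] 0.008040645617225064
```

```bash
python3 -m handwheel '[0,0,-0.8,0,0,0,0.075, 0,0,0,0,0,0,0.075, 0,0,0,0,0,0,0,0,0,0,0,0,0,0]' >/dev/null && python3 chk.py &&
python3 -m handwheel '[0,0,0,0,0,0,0.075, 0,0,0,0,0,0,0.075, 0,0,0,0,0,0,0,0,0,0,0,0,0,0]' >/dev/null && python3 chk.py &&
python3 -m handwheel '[0,0,0,0,0,0,0.075, 0,0,0,0,0,0,0.075, 0,0,0,0,0,0,0,0,0,0,0,0,0,0]' >/dev/null && python3 chk.py
```

```text
pos [ 0.5202 -0.117   0.0941] xang 42.11 tilt [-0.0026  0.0005] shift [0.5 0.6 0.6] wz -2.445 q [-22.   17.7 101.8  -0.   60.6  25.9] F [-4.9  1.2  5. ] T [0.27 0.93 0.12] 0.007901120757236283
pos [ 0.5202 -0.1169  0.0941] xang 33.55 tilt [-0.0026  0.0004] shift [0.5 0.6 0.6] wz -2.594 q [-21.9  17.7 101.8  -0.   60.6  34.5] F [-4.7  2.   5.5] T [0.29 0.99 0.31] 0.007927048015024644
```

The stop is felt: torque rises at about 2 N m/rad, so the bottom is near tool angle 43°. I'll hold briefly, then back off to about 133°.

```bash
python3 -m handwheel '[0,0,0,0,0,0,0, 0,0,0,0,0,0,0, 0,0,0,0,0,0,-0.075, 0,0,0,0,0,0,-0.075,0,0,0,0,0,0,0,0,0,0,0,0,0,0]' >/dev/null ; python3 chk.py
python3 -m handwheel '[0,0,0,0,0,0,-0.1, 0,0,0,0,0,0,-0.1, 0,0,0.4,0,0,0,-0.1, 0,0,0,0,0,0,-0.1, 0,0,0.4,0,0,0,-0.1, 0,0,0,-0.1,0,0,-0.1, 0,0,0,0,0,0,-0.1, 0,0,0,-0.1,0,0,-0.1]' >/dev/null ; python3 chk.py
python3 -m handwheel '[0,0,0,0,0,0,-0.1, 0,0,0,0,0,0,-0.1, 0,0,0,-0.1,0,0,-0.1, 0,0,0,0,0,0,-0.1, 0,0,0,0,0,0,-0.1, 0,0,0,-0.1,0,0,-0.1, 0,0,0,0,0,0,-0.1, 0,0,0,0,0,0,0]' >/dev/null ; python3 chk.py
```

```text
pos [ 0.5202 -0.117   0.0941] xang 42.12 tilt [-0.0025  0.0004] shift [0.5 0.6 0.6] wz -2.445 q [-22.   17.7 101.8  -0.   60.6  25.9] F [-5.2  1.7  5.8] T [0.25 0.95 0.08] 0.00823239455197444
pos [ 0.5209 -0.1175  0.0943] xang 88.21 tilt [-0.0026  0.0003] shift [0.4 0.1 0.8] wz -1.641 q [-22.   17.8 101.7  -0.   60.7 -20.2] F [-5.7  0.8  5.1] T [0.16 0.92 0.02] 0.008412826685192193
pos [ 0.5215 -0.1175  0.0945] xang 128.1 tilt [-0.0011  0.0002] shift [ 0.6 -0.1  1. ] wz -0.944 q [-22.   17.8 101.6  -0.   60.6 -60.1] F [-3.9  1.6  4.3] T [ 0.16  0.72 -0.01] 0.007997940515656388
```

```bash
python3 -m handwheel '[0,0,0,0,0,0,-0.05, 0,0,0,0,0,0,-0.045, 0,0,0,0,0,0,0, 0,0,0,0,0,0,0,0,0,0,0,0,0,0,0,0,0,0,0,0,0]' >/dev/null ; python3 chk.py
python3 -m handwheel '[0.4,0,0,0,0,0,0, 0.4,0,0,0,0,0,0, 0.4,0,0,0,0,0,0, 0.4,0,0,-10,0,0,0, 0.4,0,0,-25,0,0,0, 0.4,0,0,-25,0,0,0, 0,0,0,-10,0,0,0, 0,0,0,0,0,0,0]' ; python3 chk.py
```

```text
pos [ 0.5216 -0.1175  0.0945] xang 133.32 tilt [-0.0009  0.0002] shift [ 0.6 -0.2  1. ] wz -0.853 q [-22.   17.8 101.6  -0.   60.6 -65.3] F [-4.5  1.4  3.6] T [ 0.25  0.85 -0.06] 0.008220994024304788
time_s: 10.95
ee_pos: [0.5247, -0.1186, 0.1687]
tool_rot: [[-0.687, 0.727, 0.008], [0.727, 0.687, -0.003], [-0.008, 0.004, -1.0]]
wrist_force: [0.5, -0.6, 0.9]
width: 0.011
finger_force: 0.0
pos [ 0.5247 -0.1186  0.1687] xang 133.37 tilt [ 0.008  -0.0032] shift [ 4.3 -2.  75.1] wz -0.852 q [-22.   12.   98.8   0.   68.7 -65.3] F [ 0.5 -0.6  0.9] T [ 0.03 -0.05 -0.03] 0.011019151074756815
```

```bash
python3 -c "
from h import *
to((.5013,-.2565,.15),74.7)
import cv2
p,d=ctrl.snapshot('scene')
cv2.imwrite('pics/m2.png',cv2.resize(p[180:255,215:315,::-1],(800,600),interpolation=cv2.INTER_CUBIC))"
```

```text
pos [ 0.5247 -0.1186  0.1687] xang 133.37 tilt [ 0.008  -0.0032] shift [ -84.  -111.8   18.9] wz 1.024 q [-22.   12.   98.8   0.   68.7 -65.3] F [ 0.5 -0.6  0.9] T [ 0.03 -0.05 -0.03] 0.011019151074756815
```

View pics/m2.png

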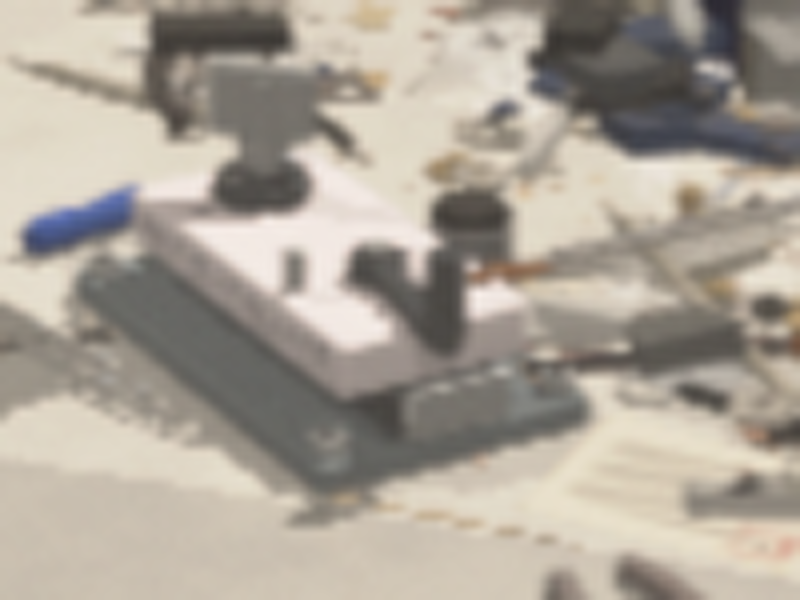

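The picture shows the wing broadside at (215–320, 65), which agrees with about 133°. The lever is still open, with its post at (450,255). Now I'll move to the lever.

```bash
python3 -m handwheel '[0.4,-21,-28,0,0,0,0, 0.4,-21,-28,0,0,0,0, 0.4,-21,-28,0,0,0,0, 0.4,-21,-28,0,0,0,0, 0.4,0,0,0,0,0,0.1, 0.4,0,0,0,0,0,0.1, 0.4,0,0,0,0,0,0.1, 0.4,0,0,0,0,0,0.1]' >/dev/null
python3 -m handwheel '[0.4,0,0,0,0,0,0.1, 0.4,0,0,0,0,0,0.1, 0.4,0,0,0,0,0,0.1, 0.4,0,0,0,0,0,0.1, 0.4,0,0,0,0,0,0.1, 0.4,0,0,0,0,0,0.1, 0.4,0,0,0,0,0,0.024, 0.4,0,0,0,0,0,0]' >/dev/null
python3 -c "
from h import *
to((.5013,-.2565,.082),74.7)"
```

```text
pos [ 0.4974 -0.2549  0.1631] xang 74.77 tilt [-0.0023  0.0017] shift [-0.6  4.4 81.1] wz 0.001 q [-36.   15.2  95.6   0.   69.4 -20.8] F [-0.6  0.5  0.7] T [ 0.04 -0.01  0.  ] 0.033982534687036596
```

```bash
python3 -m handwheel '[0.4,-0.6,4.2,20,0,0,0, 0.4,0,0,20,0,0,0, 0.4,0,0,20,0,0,0, 0.4,0,0,12,0,0,0, 0.4,0,0,8,0,0,0, 0.4,0,0,0,0,0,0]'
python3 -c "
from h import *
to((.5013,-.2565,.082),74.7)
import cv2
p,d=ctrl.snapshot('scene')
cv2.imwrite('pics/m3.png',cv2.resize(p[180:255,215:315,::-1],(800,600),interpolation=cv2.INTER_CUBIC))"
```

```text
time_s: 12.83
ee_pos: [0.5006, -0.2562, 0.0823]
tool_rot: [[0.263, 0.965, -0.004], [0.965, -0.263, 0.003], [0.002, -0.004, -1.0]]
wrist_force: [-1.0, -1.3, 0.4]
width: 0.0343
finger_force: 0.0
pos [ 0.5006 -0.2562  0.0823] xang 74.75 tilt [-0.0037  0.0027] shift [-0.1  0.7  0.3] wz 0.001 q [-35.9  21.8  97.8  -0.   60.6 -20.7] F [-1.  -1.3  0.4] T [ 0.04 -0.03 -0.  ] 0.0342515293555275
```

View pics/m3.png

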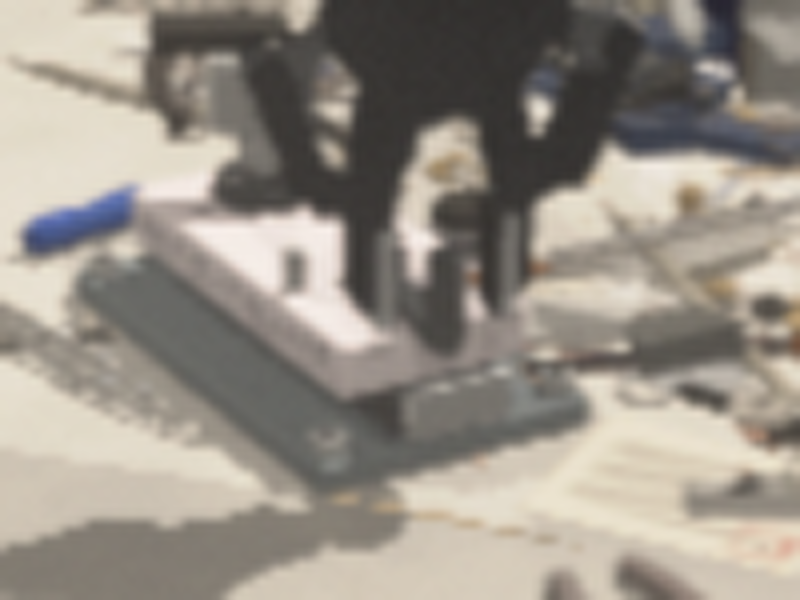

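The fingers stand either side of the post, which is at (450,280) with fingers at (375,270) and (505,260). I'll close.

```bash
python3 -m handwheel '[0,0,0,0,0,0,0, 0,0,0,0,0,0,0, 0,0,0,0,0,0,0, 0,0,0,0,0,0,0, 0,0,0,0,0,0,0]'
python3 -c "
from h import *
to((.5013,-.2565,.082),74.7)"
```

```text
time_s: 13.3
ee_pos: [0.503, -0.2579, 0.0861]
tool_rot: [[0.264, 0.965, 0.002], [0.965, -0.264, -0.002], [-0.001, 0.003, -1.0]]
wrist_force: [0.5, 0.3, 3.5]
width: 0.0115
finger_force: 58.7
pos [ 0.503  -0.2579  0.0861] xang 74.71 tilt [ 0.0024 -0.0018] shift [ 0.9 -2.1  4.1] wz 0.0 q [-35.9  21.6  97.6  -0.   60.7 -20.6] F [0.5 0.3 3.5] T [0.02 0.   0.03] 0.011503314199548689
```

```bash
python3 -m handwheel '[0,0.3,-6.2,0,0,0,0.1, 0,0.3,-6.2,0,0,0,0.1, 0,0.3,-6.2,0,0,0,0.1, 0,0,0,0,0,0,0]'
python3 -m handwheel '[0,0.3,-6.2,0,0,0,0.1, 0,0.3,-6.2,0,0,0,0.1, 0,0.3,-6.2,0,0,0,0.1,0,0.3,-6.2,0,0,0,0.1, 0,0,0,0,0,0,0]'
python3 -c "
from h import *
to((.456,-.204,.082),7)"
```

```text
time_s: 13.63
ee_pos: [0.4852, -0.2507, 0.0861]
tool_rot: [[0.539, 0.842, 0.001], [0.842, -0.539, -0.003], [-0.002, 0.003, -1.0]]
wrist_force: [-1.1, -2.2, 4.2]
width: 0.0117
finger_force: 59.0
time_s: 14.05
ee_pos: [0.4666, -0.2338, 0.0861]
tool_rot: [[0.824, 0.566, -0.001], [0.566, -0.824, -0.003], [-0.003, 0.002, -1.0]]
wrist_force: [-3.9, -3.2, 5.5]
width: 0.0116
finger_force: 59.4
pos [ 0.4666 -0.2338  0.0861] xang 34.49 tilt [-0.0008 -0.0032] shift [  8.2 -30.6   4. ] wz 0.48 q [-36.   17.2 103.8  -0.2  59.   19.6] F [-3.9 -3.2  5.5] T [-0.5   0.76 -0.09] 0.011588584513943187
```

```bash
python3 -m handwheel '[0,-0.3,-6.2,0,0,0,0.1, 0,0,-6.2,0,0,0,0.1, 0,0.2,-6.2,0,0,0,0.1, 0,0.2,-3.1,0,0,0,0.05,0,0,0,0,0,0,0]'
python3 -c "
from h import *
to((.456,-.204,.082),7)"
```

```text
time_s: 14.47
ee_pos: [0.4568, -0.2142, 0.086]
tool_rot: [[0.968, 0.251, -0.002], [0.251, -0.968, -0.002], [-0.002, 0.002, -1.0]]
wrist_force: [-5.0, -1.6, 8.3]
width: 0.0116
finger_force: 59.6
pos [ 0.4568 -0.2142  0.086 ] xang 14.54 tilt [-0.0016 -0.0021] shift [  1.8 -10.1   4. ] wz 0.132 q [-34.9  15.4 106.2  -0.2  58.5  40.7] F [-5.  -1.6  8.3] T [-0.35  0.91 -0.12] 0.011620306362228548
```

```bash
python3 -m handwheel '[0,0,-3.1,0,0,0,0.05, 0,0,-3.1,0,0,0,0.05, 0,0,0,0,0,0,0]'
python3 -m handwheel '[0,0,-2,0,0,0,0.03, 0,0,0,0,0,0,0]'
python3 -m handwheel '[0,0,-2,0,0,0,0.03, 0,0,0,0,0,0,0]'
python3 -c "
from h import *
to((.456,-.204,.082),7)"
```

```text
time_s: 14.72
ee_pos: [0.4554, -0.2081, 0.086]
tool_rot: [[0.988, 0.153, -0.002], [0.153, -0.988, -0.002], [-0.002, 0.001, -1.0]]
wrist_force: [-5.2, -2.2, 8.6]
width: 0.0117
finger_force: 59.7
time_s: 14.88
ee_pos: [0.455, -0.2063, 0.086]
tool_rot: [[0.992, 0.124, -0.002], [0.124, -0.992, -0.002], [-0.002, 0.002, -1.0]]
wrist_force: [-6.0, -1.1, 8.3]
width: 0.0118
finger_force: 59.7
time_s: 15.05
ee_pos: [0.4548, -0.2044, 0.086]
tool_rot: [[0.996, 0.094, -0.002], [0.094, -0.996, -0.002], [-0.002, 0.002, -1.0]]
wrist_force: [-6.2, -3.0, 9.2]
width: 0.0113
finger_force: 59.7
pos [ 0.4548 -0.2044  0.086 ] xang 5.41 tilt [-0.0021 -0.0019] shift [ 1.3 -0.3  4. ] wz -0.028 q [-34.1  14.8 107.   -0.2  58.3  50.6] F [-6.2 -3.   9.2] T [-0.34  1.   -0.1 ] 0.011266982338752209
```

```bash
python3 -m handwheel '[0,0,-2,0,0,0,0, 0,0,0,0,0,0,0]'
python3 -m handwheel '[0,0,-2,0,0,0,0, 0,0,0,0,0,0,0]'
```

```text
time_s: 15.22
ee_pos: [0.4547, -0.2041, 0.086]
tool_rot: [[0.995, 0.096, -0.002], [0.096, -0.995, -0.006], [-0.002, 0.005, -1.0]]
wrist_force: [-5.9, -8.0, 6.6]
width: 0.012
finger_force: 59.5
time_s: 15.38
ee_pos: [0.4548, -0.2039, 0.0861]
tool_rot: [[0.995, 0.096, -0.001], [0.096, -0.995, -0.009], [-0.002, 0.009, -1.0]]
wrist_force: [-7.3, -12.8, 3.6]
width: 0.0116
finger_force: 59.4
```

At the stop. I'll relieve the force, release, and rise clear of the view.

```bash
python3 -m handwheel '[0,0,3,0,0,0,0, 0.4,0,0,0,0,0,0, 0.4,0,0,0,0,0,0, 0.4,0,0,0,0,0,0, 0.4,0,0,-10,0,0,0, 0.4,0,0,-25,0,0,0, 0.4,0,0,-30,0,0,0, 0.4,0,0,-30,0,0,0]'
python3 -m handwheel '[0.4,0,40,0,0,0,0,0.4,0,40,0,0,0,0,0.4,0,40,0,0,0,0,0.4,0,40,0,0,0,0,0.4,0,40,0,0,0,0,0.4,0,0,0,0,0,0]'
python3 -c "
from h import *
import cv2
p,d=ctrl.snapshot('top');q,d=ctrl.snapshot('scene')
f=lambda x:cv2.resize(x[:,:,::-1],(400,300),interpolation=cv2.INTER_CUBIC)
cv2.imwrite('pics/m4.png',cv2.hconcat([f(p[185:260,220:320]),f(q[180:255,215:315])]))"
```

```text
time_s: 16.05
ee_pos: [0.4549, -0.2016, 0.1805]
tool_rot: [[0.996, 0.094, -0.002], [0.094, -0.996, 0.001], [-0.002, -0.002, -1.0]]
wrist_force: [0.4, 0.0, 0.3]
width: 0.0341
finger_force: 0.0
time_s: 16.55
ee_pos: [0.4744, -0.4087, 0.1804]
tool_rot: [[0.996, 0.089, 0.002], [0.089, -0.996, -0.006], [0.001, 0.006, -1.0]]
wrist_force: [-0.4, 0.8, 0.3]
width: 0.034
finger_force: 0.0
```

View pics/m4.png

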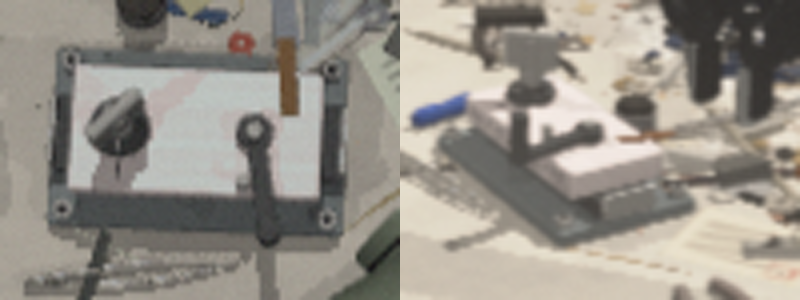

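The lever lies against its stop pin with its post at (268,235). The wing runs from (88,135) to (140,95), about −47° as expected, and the jar and tools are unmoved. I'll hand in.

```bash
python3 -c "
from workcell import ctrl
print(ctrl.job_done())"
```

```text
the job is handed in; nothing more can be done
None
```

I bottomed the thumbscrew by feel (about 0.3 N m, collar twisted roughly 0.15 rad of the 0.35 allowed), backed it off about 90°, swung the lever to its stop, and handed the job in at about 17 s with the bystanders in view unmoved; no verdict was returned.

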